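# Fish a dropped clamp washer out from under a base plate with a flat probe

### The arm

A 6-joint arm with a two-finger parallel gripper is mounted at the origin on a cart in front of the work surface, level with it; the furniture and walls round the work are solid. World frame = base frame: x ahead of the robot, y to its left, z up, the work surface at z = 0. Lengths are in m, angles in rad, forces in N, time in s.
With the tool pointing down it reaches from about 0.35 to 0.85 m from the base axis. Payload 8.1 kg.
Tool frame: the origin (TCP) lies at the very end of the fingers, on their centre line; the grasp point (between the pads) lies 19 mm behind it; z points along the fingers, y is the direction in which the jaws open and shut (so a half turn about z gives the same grasp; the last joint's range is limited). The gripper opens to 93 mm and grips with 3 to 60 N. Pads are 15 mm wide; open, the fingers measure 128 mm over their backs; the gripper's body (75 mm by 188 mm) begins 65 mm behind the grasp point.
Start: joints at [1.181, 0.13, 1.488, -0, 1.523, -0.085], TCP at [0.18, 0.572, 0.219] pointing down, gripper open.
Joint ranges: [-2.96, 2.96], [-0.89, 2.26], [0.02, 2.5], [-1.34, 4.48], [0, 2.73], [-2.66, 2.66]. Speed limits (rad/s): [2.39, 2.39, 2.79, 3.14, 3.14, 3.14].

### API

Orientations are given as a rotation vector (axis times angle).
In Python, from plant import robot gives the robot as it stands.
- The arm moves only by the tool jog_arm, never from a script. Its argument "commands" is a list of rows, each a list of 3 entries, a list of its own where there are three numbers: the shift along the world's x, y, z scaled (see below), then the turn, a rotation vector about the world's x, y, z scaled (see below), then the closure, from -1 (fully open) to 1 (shut), so that 0 is half open. In form: [[[tx, ty, tz], [ax, ay, az], hand], ...]. A call has 1 to 10 rows; each row is the pose to reach, as a shift and turn from the pose measured when the call began, turning the shorter way round; what a row does not reach only later rows make up. The controller multiplies each number of a shift by 0.6 m and each number of a turn by 2 pi rad. A row lasts 1/8 s, in which the tool goes at most 62.5 mm and 10.7 degrees, less where a joint would pass 70% of its speed; a pose out of reach is approached as far as the arm can. A call with a number of a shift or a turn outside -1 to 1 is refused whole. A call with a gripper value outside its range is refused whole. The fingers move at their own pace and stop on an object; "newtons" is the grip in N (left out, the last holds). Time passes only in rows, so rows that repeat a pose let the fingers close. It gives the time, the measured TCP pose, the force and the opening at its end, in the units of the state.
- robot.read_state(): the state, without advancing time (a new reading comes with each control period).
- robot.read_camera(name): name is "side" or "top" or "wrist"; returns a dict with "pixels" (480x640x3 uint8, red, green, blue), "fovy" (degrees; the focal length in pixels is half the picture's height over the tangent of half this angle, whatever the lens; pixels are square), "cx", "cy" (the principal point, pixels), "distortion" ([k1, k2, p1, p2, k3] as OpenCV has them; the pictures are not rectified), "rvec" (rotation vector, rad) and "tvec" (3), from world to camera coordinates, as OpenCV has them; the wrist camera has in their place "tool_from_camera" (4x4, takes a point from camera to tool coordinates, whose origin is the TCP and whose axes are the flange's). Camera axes: x right, y down, z forward; pixel columns grow to the right and rows downward; lengths in m; the calibration is good to about 2 mm. A picture is of the moment at which its call begins: read the wrist's pose just before it. There is no depth.
- robot.close_job(): hands the job in, once; it reports no verdict.
Trained networks look in the newest picture that a camera, given by its name, has taken for a name from the list of things; names that differ only in an ending like _2 or _b are one class to them, and where a whole thing is asked for, a point or a joint stands for the part that bears it (a point fixed in the world has none). Each returns a list of dicts, best first, with "p" (0 to 1); they miss things now and then, are a little off and sometimes report something else, mostly with a low value. They report only what shows in the picture. A call takes as long as a camera call.
- robot.trace(camera, name): "pixels" (480x640 bool, what is visible of it) and "uv" ([column, row] in pixels, amid what is visible of it).
The state is a dict: "t": time; "q": joint angles; "dq": joint speeds; "joint_torque": joint torques, N m; "tool_pos": TCP position; "orientation": TCP orientation; "force": force on the tool from outside, world axes, zero at the start; "wrist_torque": the same for the moment, N m; "opening": finger opening in m.
Only numpy, scipy, OpenCV 4.12 (cv2) and the standard library are available. Lean on these libraries where they do the work, as an engineer would, in place of code of your own. Each camera call takes 0.05 s, during which the arm holds its last target.

### The job

The steel washer for the bare stud has dropped and slid under the raised base plate of the guide rail. Take the flat probe from its holder, feel its lip lightly down to the table, fish the washer out with it until the washer lies flat on the open table in front of the plate, fully clear of it, then put the probe back fully home in its holder. Do not press hard on the table or the plate with the thin strip, do not touch the washer with the gripper, and leave the vials and the loose knob as they stand.

Things in the scene. Friction and masses are not known exactly. Their poses are not given: they have to be found in the camera images.
- probe: the flat probe, 0.4 kg, standing upright in its holder; origin at the centre of its handle's foot, z up. The handle is 18 mm thick (x; its lowest 28 mm are 26 mm), 28 mm wide (y), 120 mm tall, black plastic above 48 mm. A steel arm 20 mm wide leaves its +x face 36 mm above the foot and turns down, 38 mm in front of the handle's axis, to the rivet of the strip
- probe_grip (a point): centre of the probe's black grip, on the handle's axis, 84 mm above its foot and 36 mm below its top; axes as the probe's
- strip_rivet (a point): rivet of the probe (38 mm before the handle's axis, 6 mm below the foot). From here a strip 20 x 3 mm runs 115 mm along +x to a down-turned lip: 20 mm deep, 60 mm wide, a shallow V, middle 153 mm from the handle's axis, ends 9 mm nearer. Strip level: lip edge 26 mm below the foot. But the strip was left up to 16 mm too high or low at the lip, not measured. It springs 1 mm per 3 to 4 N; rivet stiff
- washer: the dropped steel clamp washer, 40 mm across, 4 mm thick, 15 mm bore, 0.035 kg; origin at the centre of its underside, z its axis. It lies flat on the table under the base plate, hidden from above, its centre 35 to 70 mm behind the plate's front edge and within 42 mm of its middle line
- base_plate: fixed aluminium plate of a vial guide rail, 130 mm deep (x), 200 mm wide (y), 10 mm thick, 47 mm clear of the table on four 16 mm round stand-offs at x = +-52, y = +-87 mm. Origin on the table under its centre; x points from its front edge (at -65 mm, facing the robot) to its back. On top: a steel angle rail 34 mm high along y, clamped by two studs, one with a black star knob (to 94 mm), one bare
- probe_holder: fixed black block that holds the probe: 58 mm (x), 62 mm (y), 76 mm high, with a socket 29 (x) x 31 (y) mm, 20 mm deep in its top, so that the probe's foot is 56 mm above the table when home. Origin on the table under its centre; the probe's x lies along the holder's x when home
- vial_a_center (a point): centre of an open glass vial, 30 mm across, 67 mm tall, standing on the base plate behind the rail; leave alone
- vial_b_center (a point): centre of a second vial like it on the base plate; leave alone
- spare_knob_center (a point): centre of a loose black star knob, 34 mm across, 27 mm tall, lying head down on the table right of the plate's front; leave alone

How it is judged:
On the way:
1. the washer has been drawn out onto the open table in front of the base plate, flat and fully clear of its edge (x of washer in the frame of base_plate below -0.092 m and height (world z) of washer between -0.004 and 0.004 m and angle between washer's own z axis and vertical below 0.12 rad), for 0.2 s.
At the end, for the whole second after the job is handed in: The washer lies flat on the table at rest in front of the base plate, its centre at least 27 mm (its rim 7 mm) clear of the plate's front edge; the probe stands upright at rest in its holder, fully home (foot within 5 mm of the socket floor's height, 6 mm of its centre) (all of step 1 and linear speed of washer below 0.01 m/s and horizontal distance between probe and probe_holder below 0.006 m and height (world z) of probe between 0.051 and 0.061 m and angle between probe's own z axis and vertical below 0.08 rad and angle between the x axis of probe and the x axis of probe_holder, either way round below 0.3 rad and linear speed of probe below 0.02 m/s); the robot touches nothing.
It fails at once if the strip or its lip is pressed on the table, the plate or anything else with more than 8 N (contact force between any of strip_c0, strip_c1, strip_c2 and anything else above 8 N).
It fails at once if the gripper touches the washer (contact force between any of the fingers, the arm and washer above 0.3 N).
It fails at once if a vial on the plate is shifted by 15 mm or tipped (distance of any of vial_a_center, vial_b_center from where it was at the start of the episode above 0.015 m or angle between any of vial_a_center, vial_b_center's own z axis and vertical above 0.3 rad).
It fails at once if the loose knob is shifted by 20 mm (distance of spare_knob_center from where it was at the start of the episode above 0.02 m).
It also fails if it takes over 51 s, if anything falls off the work surface, if the arm or the gripper's body presses on something with over 40 N, if the wrist force passes 120 N, or if a joint passes its speed limit or range.

## Working session

There is one attempt and no reset: what is moved stays moved. The work goes in short steps, Python scripts to look and compute and a tool call to move; the robot and the scene stay as the last step left them, time stands still between calls to the robot, and variables do not carry over. Pictures are saved under pics/ and viewed, and the job is handed in when it is done.

Besides the shell and the picture viewer there is one more tool, called after "Call:" in YAML: its name, and indented under it one key for each argument. jog_arm: Moves the arm, as the interface text tells. Shifts and turns lie within -1 to 1; 1 stands for 0.6 m of shift or 2 pi rad of turn. Its arguments: {"type":"object","properties":{"commands":{"type":"array"},"newtons":{"type":"number"}},"required":["commands"]}

```bash
ls; mkdir -p pics; cat > h.py <<'E'
import numpy as np, cv2
from plant import robot
def K(c):
    f=240/np.tan(np.radians(c["fovy"])/2)
    return np.array([[f,0,c["cx"]],[0,f,c["cy"]],[0,0,1.]])
def pose(c,st=None):
    if "rvec" in c:
        R=cv2.Rodrigues(np.array(c["rvec"],float))[0]; return R,np.array(c["tvec"],float).reshape(3)
    T=np.eye(4);T[:3,:3]=cv2.Rodrigues(np.array(st["orientation"],float))[0];T[:3,3]=st["tool_pos"]
    W=np.linalg.inv(T@np.array(c["tool_from_camera"]));return W[:3,:3],W[:3,3]
def proj(c,P,st=None):
    R,t=pose(c,st)
    return cv2.projectPoints(np.array(P,float).reshape(-1,1,3),cv2.Rodrigues(R)[0],t,K(c),np.array(c["distortion"],float))[0].reshape(-1,2)
def ray(c,uv,st=None):
    R,t=pose(c,st)
    n=cv2.undistortPoints(np.array(uv,float).reshape(-1,1,2),K(c),np.array(c["distortion"],float)).reshape(-1,2)
    d=np.c_[n,np.ones(len(n))]@R; o=-R.T@t
    return o,d
def atz(c,uv,z,st=None):
    o,d=ray(c,uv,st); return o+d*((z-o[2])/d[:,2])[:,None]
def save(c,n): cv2.imwrite("pics/"+n+".png",c["pixels"][:,:,::-1])
E
cat > a.py <<'E'
from h import *
import pickle
st=robot.read_state();print(st)
D={}
for n in ["side","top","wrist"]:
    c=robot.read_camera(n);D[n]=c;save(c,n+"0")
    R,t=pose(c,st);print(n,c["fovy"],-R.T@t,R[2])
    for k in ["probe","probe_grip","strip_rivet","washer","base_plate","probe_holder","vial_a_center","spare_knob_center"]:
        r=robot.trace(n,k)
        D[n,k]=r
        print(k,[(round(x["p"],2),np.round(x["uv"]),int(x["pixels"].sum())) for x in r[:3]])
pickle.dump((st,D),open("d0.pkl","wb"))
print(robot.read_state()["t"])
E
python3 a.py
```

```text
pics
{'t': 0.0, 'q': array([ 1.18059504e+00,  1.31111919e-01,  1.48924399e+00,  4.43267323e-05,
        1.52300887e+00, -8.53551269e-02]), 'dq': array([-0.0002518 , -0.00098049,  0.00089433,  0.00081899,  0.00066791,
        0.00144854]), 'joint_torque': array([-1.09186709e-03, -5.59843862e+01, -4.91757560e+01,  7.66703929e-02,
        3.57053080e-02, -2.15702044e-04]), 'tool_pos': array([0.1798137 , 0.57184227, 0.21763625]), 'orientation': array([-4.76932475e-01, -3.10471251e+00,  2.68853881e-03]), 'force': array([0.50068872, 0.01821832, 0.28757402]), 'wrist_torque': array([ 0.00121219, -0.02155524,  0.0493934 ]), 'opening': 0.09277177585422514}
side 56.785395231782616 [ 0.15021978 -0.32326412  0.58289138] [ 0.44201322  0.68130865 -0.58347479]
probe [(0.65, array([231., 212.]), 1272)]
probe_grip [(0.83, array([230., 213.]), 1294), (0.68, array([344., 219.]), 318), (0.4, array([363., 225.]), 363)]
strip_rivet [(0.75, array([229., 212.]), 1262)]
washer []
base_plate [(0.93, array([329., 240.]), 2460)]
probe_holder [(0.74, array([240., 240.]), 1418)]
vial_a_center [(0.9, array([345., 219.]), 369)]
spare_knob_center []
top 57.177599301989446 [0.46569254 0.2562786  0.95934918] [ 0.06504542  0.01082929 -0.99782354]
probe [(0.55, array([227., 300.]), 1021)]
probe_grip [(0.76, array([225., 300.]), 898)]
strip_rivet [(0.38, array([336., 192.]), 262)]
washer []
base_plate [(0.75, array([333., 210.]), 5534)]
probe_holder [(0.58, array([259., 281.]), 673)]
vial_a_center [(0.82, array([315., 194.]), 228), (0.49, array([226., 298.]), 950)]
spare_knob_center []
wrist 60.48865416600587 [0.1011558  0.59624999 0.38443343] [ 0.2830048  -0.09196668 -0.95469912]
probe [(0.71, array([271., 445.]), 1490)]
probe_grip [(0.88, array([275., 448.]), 1691)]
strip_rivet [(0.75, array([273., 446.]), 1691)]
washer []
base_plate []
probe_holder [(0.73, array([230., 456.]), 2647)]
vial_a_center []
spare_knob_center []
1.35
```

View pictures.

View pics/side0.png

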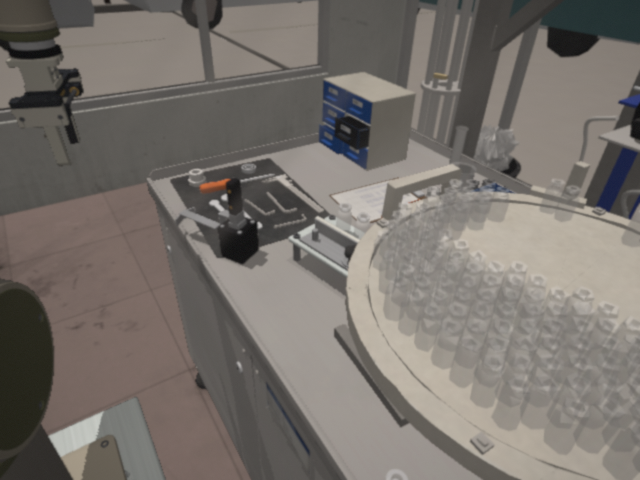

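View pics/top0.png

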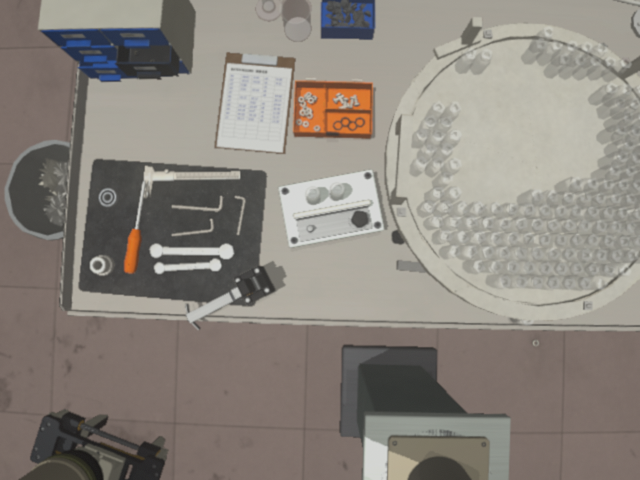

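View pics/wrist0.png

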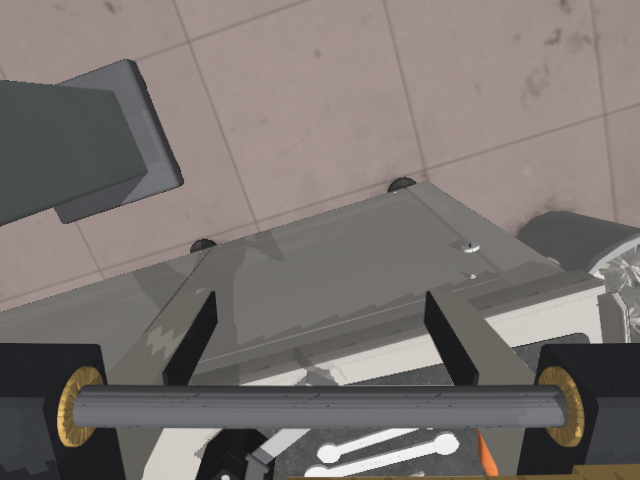

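```bash
python3 - <<'E'
import pickle,cv2,numpy as np
st,D=pickle.load(open("d0.pkl","rb"))
t=D["top"]["pixels"][:,:,::-1]; s=D["side"]["pixels"][:,:,::-1]
cv2.imwrite("pics/tz1.png",cv2.resize(t[160:260,265:415],None,fx=5.3,fy=5.3,interpolation=cv2.INTER_CUBIC))
cv2.imwrite("pics/tz2.png",cv2.resize(t[250:340,170:300],None,fx=6,fy=6,interpolation=cv2.INTER_CUBIC))
cv2.imwrite("pics/sz1.png",cv2.resize(s[160:300,160:370],None,fx=3.8,fy=3.8,interpolation=cv2.INTER_CUBIC))
E
```

```text
(no output)
```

View pics/tz1.png

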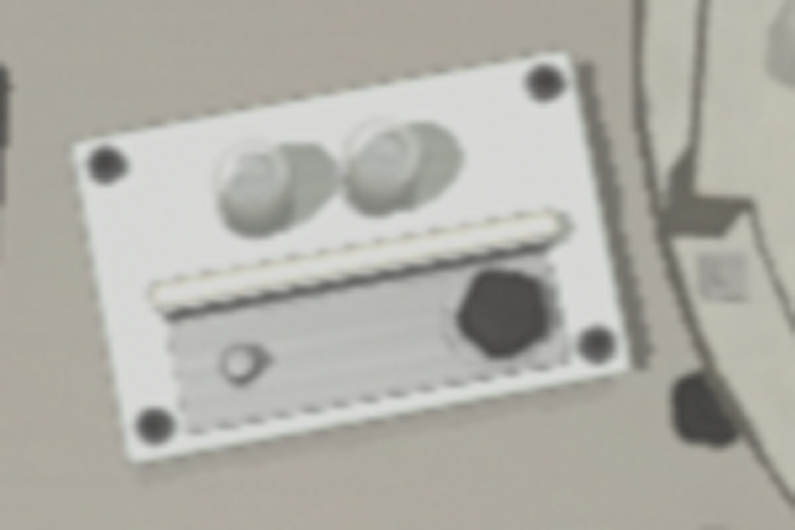

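View pics/tz2.png

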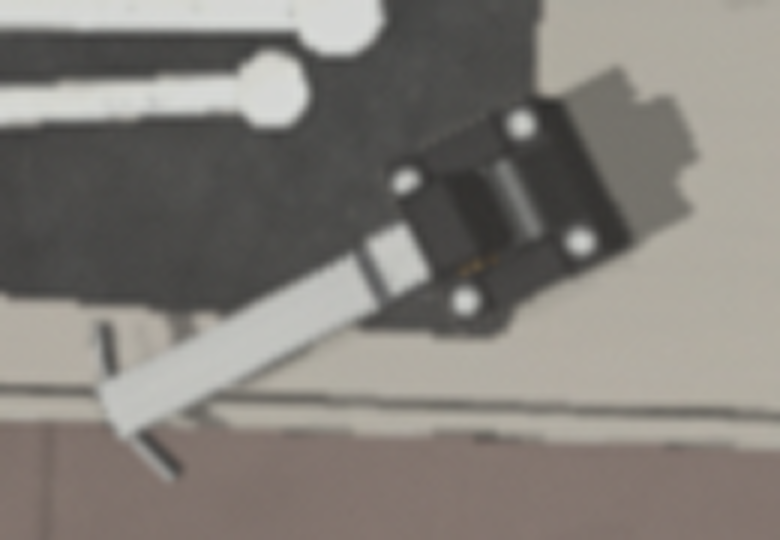

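View pics/sz1.png

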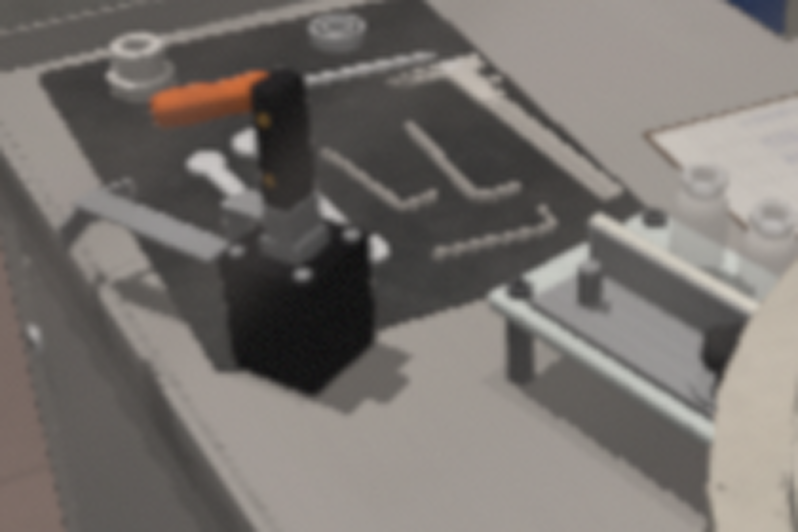

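```bash
cat > m.py <<'E'
from h import *
import pickle
st,D=pickle.load(open("d0.pkl","rb"));c=D["top"]
def z(p,s,o): return (np.array(p)+.5)/s-.5+np.array(o)
pc=atz(c,z([(72,145),(568,52),(632,368),(133,460)],5.3,(265,160)),.057)  # BL,BR,FR,FL
print(pc.round(4))
for a,b in [(0,1),(1,2),(2,3),(3,0)]: print(np.linalg.norm(pc[a]-pc[b]))
ctr=pc.mean(0); y=(pc[0]-pc[1]+pc[3]-pc[2]);x=(pc[0]-pc[3]+pc[1]-pc[2])
print("plate",ctr,np.degrees(np.arctan2(y[1],y[0]))-90,np.degrees(np.arctan2(x[1],x[0])))
hs=atz(c,z([(520,124),(405,181),(581,241),(465,301)],6,(170,250)),.078)
print("holder screws",hs.round(4),hs.mean(0))
for a,b in [(0,1),(1,3),(3,2),(2,0)]: print(np.linalg.norm(hs[a]-hs[b]),np.degrees(np.arctan2(*(hs[b]-hs[a])[1::-1])))
arm=atz(c,z([(398,259),(113,410)],6,(170,250)),[.095])
print("strip z~.05",atz(c,z([(371,280),(113,410)],6,(170,250)),.053))
l=atz(c,z([(105,325),(180,470)],6,(170,250)),.04);print("lip",l)
print("knob",atz(c,z([(703,410)],5.3,(265,160)),.02))
g=atz(c,z([(480,215)],6,(170,250)),.12)
print("vials",atz(c,z([(258,187),(382,168)],5.3,(265,160)),.09))
E
python3 m.py
```

```text
[[0.6288 0.3562 0.057 ]
 [0.6713 0.1631 0.057 ]
 [0.5477 0.1356 0.057 ]
 [0.5062 0.328  0.057 ]]
0.1977555648282625
0.12663017693975664
0.19678994812445066
0.1258080128262284
plate [0.58850364 0.24572475 0.057     ] 12.281898057476795 12.748375906413845
holder screws [[0.4555 0.3917 0.078 ]
 [0.4352 0.4296 0.078 ]
 [0.4173 0.3699 0.078 ]
 [0.3961 0.4079 0.078 ]] [0.42601344 0.39976376 0.078     ]
0.04289312504964774 118.11486270610143
0.04474448786577072 -151.05202320769075
0.0435078076230033 -60.88746414480207
0.044000215093405876 29.75409567369185
strip z~.05 [[0.40016484 0.4448619  0.053     ]
 [0.35251667 0.53253125 0.053     ]]
lip [[0.3802682  0.54058656 0.04      ]
 [0.33105216 0.51199531 0.04      ]]
knob [[0.53488645 0.10161099 0.02      ]]
vials [[0.60882252 0.28193417 0.09      ]
 [0.61738293 0.23553453 0.09      ]]
```

```bash
cat >> h.py <<'E'
PC=np.array([.5885,.2457]); PA=np.radians(12.5)
def plate(x,y,z):
    c,s=np.cos(PA),np.sin(PA); return [PC[0]+c*x-s*y,PC[1]+s*x+c*y,z]
E
python3 - <<'E'
from h import *
import pickle
st,D=pickle.load(open("d0.pkl","rb"));c=D["side"]
im=c["pixels"][:,:,::-1]
u0,v0,s=280,200,8
z=cv2.resize(im[v0:v0+72,u0:u0+100],None,fx=s,fy=s,interpolation=cv2.INTER_CUBIC)
z=np.clip(z.astype(float)*1.6,0,255).astype(np.uint8)
def dr(P,col):
    p=((proj(c,P)-[u0,v0]+.5)*s).astype(int); cv2.polylines(z,[p.reshape(-1,1,2)],True,col,1)
dr([plate(x,y,0) for x,y in [(-30,-42),(5,-42),(5,42),(-30,42)] for x,y in [(x/1000,y/1000)]],(0,255,0))
dr([plate(a*.065,b*.1,.047) for a,b in [(-1,-1),(1,-1),(1,1),(-1,1)]],(0,0,255))
dr([plate(a*.065,b*.1,.057) for a,b in [(-1,-1),(1,-1),(1,1),(-1,1)]],(255,0,0))
cv2.imwrite("pics/sz2.png",z)
E
```

```text
(no output)
```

View pics/sz2.png

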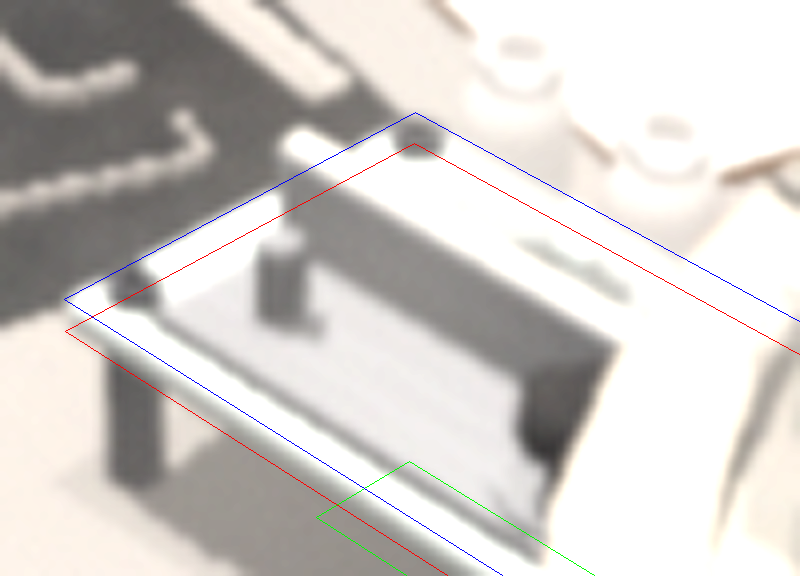

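```bash
cat >> h.py <<'E'
from scipy.spatial.transform import Rotation as Ro
def Rtool(yawy,tilt=0,tdir=0):
    # tool down, y axis at yawy (deg); then tilt so tool z leans toward azimuth tdir
    y=np.radians(yawy); Y=np.array([np.cos(y),np.sin(y),0]);Z=np.array([0,0,-1.]);X=np.cross(Y,Z)
    R=np.c_[X,Y,Z]
    a=np.radians(tdir); ax=np.array([np.sin(a),-np.cos(a),0])
    return Ro.from_rotvec(ax*np.radians(tilt)).as_matrix()@R
def cmd(st,pos,R):
    R0=Ro.from_rotvec(st["orientation"]).as_matrix()
    return ((np.array(pos)-st["tool_pos"])/.6).round(3), (Ro.from_matrix(R@R0.T).as_rotvec()/(2*np.pi)).round(4)
E
python3 - <<'E'
from h import *
import pickle
st,D=pickle.load(open("d0.pkl","rb"));c=D["wrist"]
print(c["tool_from_camera"])
st=robot.read_state()
R=Rtool(102.5,40,12.5);print(R)
pos=plate(-.13,0,.10);print(pos,cmd(st,pos,R)); print(cmd(st,plate(-.2,.02,.24),R))
T=np.eye(4);T[:3,:3]=R;T[:3,3]=pos
s2=dict(tool_pos=pos,orientation=Ro.from_matrix(R).as_rotvec())
W=T@c["tool_from_camera"];print(W[:3,3],W[:3,2])
print(proj(c,[plate(-.065,0,.047),plate(-.03,.042,0),plate(-.03,-.042,0),plate(.005,.042,0),plate(.005,-.042,0)],s2))
E
```

```text
[[-1.25271352e-03 -9.54644257e-01 -2.97746156e-01  8.23896718e-02]
 [ 9.99998925e-01 -9.68887495e-04 -1.10083467e-03 -6.20570721e-04]
 [ 7.62422969e-04 -2.97747215e-01  9.54644444e-01 -1.66780271e-01]
 [ 0.00000000e+00  0.00000000e+00  0.00000000e+00  1.00000000e+00]]
[[-7.47886131e-01 -2.16439614e-01  6.27550977e-01]
 [-1.65802364e-01  9.76296007e-01  1.39124702e-01]
 [-6.42787610e-01  8.90131670e-17 -7.66044443e-01]]
[np.float64(0.4615815190744087), np.float64(0.21756285018804664), 0.1] (array([ 0.469, -0.591, -0.198]), array([-0.0049, -0.1122,  0.0798]))
(array([ 0.348, -0.584,  0.036]), array([-0.0049, -0.1122,  0.0798]))
[0.29543462 0.18009333 0.17480204] [ 0.82200654  0.1811069  -0.53991253]
[[321.67266444 269.28293769]
 [375.16730789 237.69879449]
 [267.80352939 237.80319044]
 [370.62073149 259.96081024]
 [272.25821931 260.05140317]]
```

Call:
jog_arm:
  commands:
    - [[0.348,-0.584,0.036],[-0.005,-0.112,0.08],-1]
    - [[0.348,-0.584,0.036],[-0.005,-0.112,0.08],-1]
    - [[0.348,-0.584,0.036],[-0.005,-0.112,0.08],-1]
    - [[0.348,-0.584,0.036],[-0.005,-0.112,0.08],-1]
    - [[0.348,-0.584,0.036],[-0.005,-0.112,0.08],-1]
    - [[0.348,-0.584,0.036],[-0.005,-0.112,0.08],-1]
    - [[0.348,-0.584,0.036],[-0.005,-0.112,0.08],-1]
    - [[0.469,-0.591,-0.198],[-0.005,-0.112,0.08],-1]
    - [[0.469,-0.591,-0.198],[-0.005,-0.112,0.08],-1]
    - [[0.469,-0.591,-0.198],[-0.005,-0.112,0.08],-1]

```text
t: 2.6
tool_pos: [0.474, 0.225, 0.1021]
orientation: [-0.264, 2.446, 0.086]
force: [0.2, -0.7, 0.2]
opening: 0.0933
```

```bash
python3 - <<'E'
from h import *
import pickle
st=robot.read_state();c=robot.read_camera("wrist");save(c,"w1")
r=robot.trace("wrist","washer")
print(st["t"],st["tool_pos"],[(x["p"],x["uv"],x["pixels"].sum()) for x in r])
pickle.dump((st,c,r),open("d1.pkl","wb"))
im=c["pixels"][:,:,::-1].copy()
def dr(P,col):
    p=proj(c,P,st).astype(int); cv2.polylines(im,[p.reshape(-1,1,2)],True,col,1)
dr([plate(x,y,0) for x,y in [(-.03,-.042),(.005,-.042),(.005,.042),(-.03,.042)]],(0,255,0))
dr([plate(a*.065,b*.1,.047) for a,b in [(-1,-1),(1,-1),(1,1),(-1,1)]],(0,0,255))
cv2.imwrite("pics/w1b.png",im[::-1,::-1])
for x in r: print(atz(c,[x["uv"]],.002,st))
E
```

```text
2.6 [0.47404633 0.22497826 0.10209767] [(0.57, [271.1, 252.3], np.int64(746))]
[[0.59820629 0.2085504  0.002     ]]
```

View pics/w1b.png

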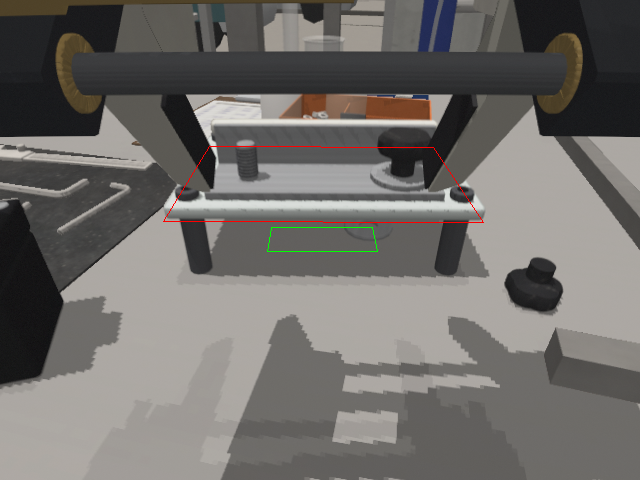

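```bash
python3 - <<'E'
from h import *
import pickle
from scipy.optimize import minimize
st,c,r=pickle.load(open("d1.pkl","rb"))
m=r[0]["pixels"][::-1,::-1]; ys,xs=np.where(m);print(xs.min(),xs.max(),ys.min(),ys.max())
for y in range(ys.min(),ys.max()+1): w=np.where(m[y])[0];print(y,w.min(),w.max(),len(w))
im=c["pixels"][::-1,::-1,::-1]
z=cv2.resize(im[200:250,310:430],None,fx=6,fy=6,interpolation=cv2.INTER_CUBIC).astype(float)
th=np.linspace(0,2*np.pi,60,endpoint=False)
z=np.clip((z-60)*2,0,255).astype(np.uint8)
for (x,y,col) in [(-.01,-.036,(0,0,255)),(0,-.036,(0,255,0)),(.01,-.036,(255,0,0))]:
    for rr,h in ((.02,.004),(.0075,.004)):
        p=proj(c,[plate(x+rr*np.cos(t),y+rr*np.sin(t),h) for t in th],st)
        p=np.c_[639-p[:,0],479-p[:,1]]
        cv2.polylines(z,[((p-[310,200]+.5)*6).astype(int).reshape(-1,1,2)],True,col,1)
cv2.imwrite("pics/w1z.png",z)
E
```

```text
344 391 219 239
219 347 387 29
220 345 388 44
221 345 389 42
222 344 390 38
223 344 390 33
224 344 391 32
225 344 391 31
226 344 391 32
227 344 391 34
228 344 391 38
229 345 391 47
230 345 391 47
231 346 390 45
232 347 389 43
233 347 389 43
234 349 388 40
235 351 386 36
236 354 384 31
237 357 382 26
238 360 380 21
239 363 376 14
```

View pics/w1z.png

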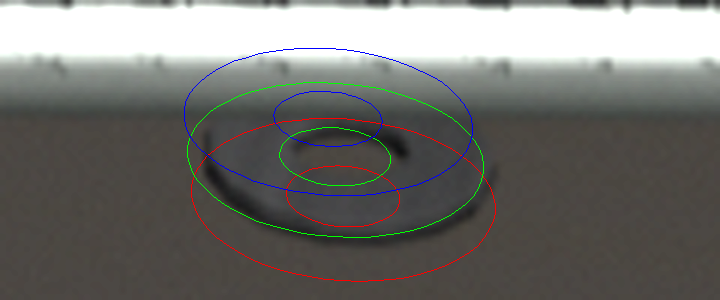

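```bash
python3 - <<'E'
from h import *
import pickle
st,D=pickle.load(open("d0.pkl","rb"))
H=np.array([.426,.400]);A=np.radians(118.5)
def hp(x,y,z): return [H[0]+np.cos(A)*x-np.sin(A)*y,H[1]+np.sin(A)*x+np.cos(A)*y,z]
def box(a,b,z0,z1): 
    return [[hp(sx*a,sy*b,z) for sx,sy in((1,1),(-1,1),(-1,-1),(1,-1))] for z in (z0,z1)]
for n,(u0,v0,w,h,s) in dict(side=(190,160,100,110,5),top=(200,260,90,65,8)).items():
    c=D[n];im=c["pixels"][:,:,::-1]
    z=cv2.resize(im[v0:v0+h,u0:u0+w],None,fx=s,fy=s,interpolation=cv2.INTER_CUBIC)
    z=np.clip(z.astype(float)*2,0,255).astype(np.uint8)
    for B,col in ((box(.029,.031,0,.076),(0,255,0)),(box(.009,.014,.104,.176),(0,0,255))):
        for P in B+[[B[0][i],B[1][i]] for i in range(4)]:
            p=((proj(c,P)-[u0,v0]+.5)*s).astype(int); cv2.polylines(z,[p.reshape(-1,1,2)],True,col,1)
    cv2.imwrite("pics/h_%s.png"%n,z)
E
```

```text
(no output)
```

View pics/h_side.png

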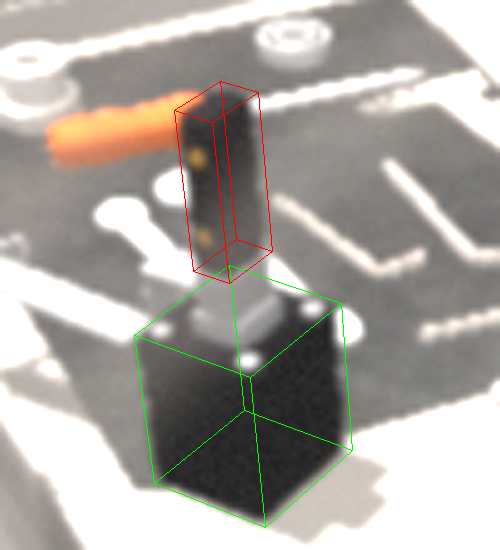

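View pics/h_top.png

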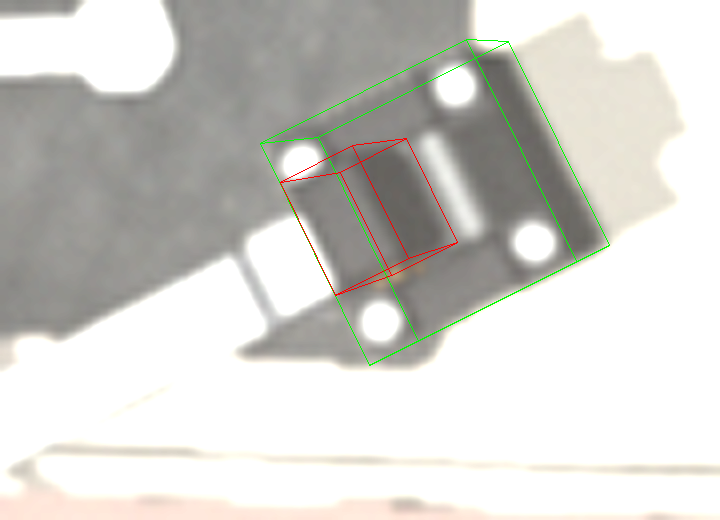

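```bash
python3 - <<'E'
from h import *
st=robot.read_state();print(st["tool_pos"])
R=Rtool(118.5)
print(cmd(st,[.426,.4,.21],R),cmd(st,[.45,.25,.22],R))
E
```

```text
[0.47278776 0.22479755 0.10086383]
(array([-0.078,  0.292,  0.182]), array([-0.0367,  0.1021,  0.0432])) (array([-0.038,  0.042,  0.199]), array([-0.0367,  0.1021,  0.0432]))
```

Call:
jog_arm:
  commands:
    - [[-0.038,0.042,0.199],[-0.0367,0.1021,0.0432],-1]
    - [[-0.038,0.042,0.199],[-0.0367,0.1021,0.0432],-1]
    - [[-0.078,0.292,0.182],[-0.0367,0.1021,0.0432],-1]
    - [[-0.078,0.292,0.182],[-0.0367,0.1021,0.0432],-1]
    - [[-0.078,0.292,0.182],[-0.0367,0.1021,0.0432],-1]
    - [[-0.078,0.292,0.182],[-0.0367,0.1021,0.0432],-1]
    - [[-0.078,0.292,0.182],[-0.0367,0.1021,0.0432],-1]

```text
t: 3.58
tool_pos: [0.4254, 0.4002, 0.2109]
orientation: [-0.776, 3.044, 0.0]
force: [0.1, -0.9, 0.2]
opening: 0.0929
```

```bash
cat > hv.py <<'E'
from h import *
import pickle,sys
st=robot.read_state();c=robot.read_camera("wrist")
st2=robot.read_state();print(st["tool_pos"],st2["tool_pos"],st2["t"])
pickle.dump((st,c),open(sys.argv[1]+".pkl","wb"))
H=np.array([.426,.400]);A=np.radians(118.5)
def hp(x,y,z): return [H[0]+np.cos(A)*x-np.sin(A)*y,H[1]+np.sin(A)*x+np.cos(A)*y,z]
def box(a,b,z0,z1): 
    return [[hp(sx*a,sy*b,z) for sx,sy in((1,1),(-1,1),(-1,-1),(1,-1))] for z in (z0,z1)]
im=c["pixels"][:,:,::-1].copy()
for B,col in ((box(.029,.031,.07,.076),(0,255,0)),(box(.009,.014,.104,.176),(0,0,255))):
  for P in B+[[B[0][i],B[1][i]] for i in range(4)]:
    p=(proj(c,P,st)).astype(int); cv2.polylines(im,[p.reshape(-1,1,2)],True,col,1)
cv2.imwrite("pics/%s.png"%sys.argv[1],im)
R=Rtool(118.5)
print(cmd(st2,[.426,.4,.121],R))
E
python3 hv.py w2
```

```text
[0.42536619 0.40023595 0.2109408 ] [0.42567687 0.399786   0.21156475] 3.625
(array([ 0.001,  0.   , -0.151]), array([-0.0002,  0.0003, -0.0001]))
```

View pics/w2.png

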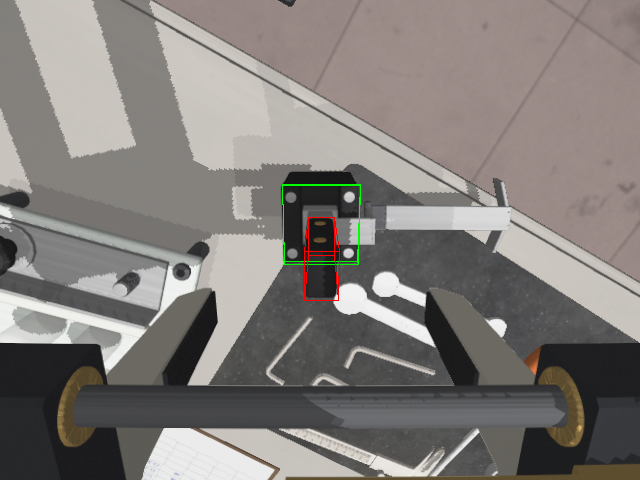

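Call:
jog_arm:
  commands:
    - [[0.001,0,-0.08],[0,0,0],-1]
    - [[0.001,0,-0.151],[0,0,0],-1]
    - [[0.001,0,-0.151],[0,0,0],-1]
    - [[0.001,0,-0.151],[0,0,0],1]
    - [[0.001,0,-0.151],[0,0,0],1]
    - [[0.001,0,-0.151],[0,0,0],1]
    - [[0.001,0,-0.151],[0,0,0],1]
  newtons: 50

```text
t: 4.5
tool_pos: [0.4267, 0.4001, 0.1218]
orientation: [-0.774, 3.042, 0.002]
force: [-0.4, 0.4, -0.2]
opening: 0.0576
```

Call:
jog_arm:
  commands:
    - [[0,0,0],[0,0,0],1]
    - [[0,0,0],[0,0,0],1]
    - [[0,0,0],[0,0,0],1]
    - [[0,0,0],[0,0,0],1]
    - [[0,0,0],[0,0,0],1]
    - [[0,0,0],[0,0,0],1]

```text
t: 5.25
tool_pos: [0.4266, 0.4001, 0.1217]
orientation: [-0.774, 3.042, 0.002]
force: [0.7, -0.2, -1.3]
opening: 0.0175
```

```bash
python3 - <<'E'
from h import *
st=robot.read_state();print({k:np.round(v,4) for k,v in st.items()})
E
```

```text
{'t': np.float64(5.25), 'q': array([ 6.6580e-01,  1.5200e-01,  1.6444e+00, -2.0000e-04,  1.3422e+00,
       -1.4032e+00]), 'dq': array([-0.001 ,  0.0004,  0.0006, -0.0005, -0.0009, -0.0005]), 'joint_torque': array([-2.06700e-01, -5.53831e+01, -4.72877e+01, -1.18900e-01,
        2.42000e-01, -9.00000e-04]), 'tool_pos': array([0.4266, 0.4001, 0.1217]), 'orientation': array([-7.7380e-01,  3.0419e+00,  1.7000e-03]), 'force': array([ 0.6923, -0.249 , -1.3455]), 'wrist_torque': array([ 0.1211, -0.0066, -0.0402]), 'opening': np.float64(0.0175)}
```

```bash
python3 - <<'E'
from h import *
st=robot.read_state()
R=Rtool(12.5)
p=plate(-.255,-.037,.235);print(p,cmd(st,p,R),cmd(st,[.4266,.4001,.235],R))
E
```

```text
[np.float64(0.3475527839001268), np.float64(0.15438494618234622), 0.235] (array([-0.132, -0.41 ,  0.189]), array([ 2.000e-04,  5.000e-04, -2.946e-01])) (array([-0.   ,  0.   ,  0.189]), array([ 2.000e-04,  5.000e-04, -2.946e-01]))
```

Call:
jog_arm:
  commands:
    - [[0,0,0.05],[0,0,0],1]
    - [[0,0,0.12],[0,0,0],1]
    - [[0,0,0.189],[0,0,0],1]
    - [[-0.132,-0.41,0.189],[0,0,-0.2946],1]
    - [[-0.132,-0.41,0.189],[0,0,-0.2946],1]
    - [[-0.132,-0.41,0.189],[0,0,-0.2946],1]
    - [[-0.132,-0.41,0.189],[0,0,-0.2946],1]
    - [[-0.132,-0.41,0.189],[0,0,-0.2946],1]
    - [[-0.132,-0.41,0.189],[0,0,-0.2946],1]
    - [[-0.132,-0.41,0.189],[0,0,-0.2946],1]

```text
t: 6.5
tool_pos: [0.347, 0.1536, 0.2346]
orientation: [1.253, 2.878, -0.002]
force: [0.7, 0.1, -4.9]
opening: 0.0177
```

```bash
python3 - <<'E'
from h import *
st=robot.read_state();print(st["t"],st["tool_pos"],st["force"],st["opening"])
R=Rtool(12.5)
p=plate(-.255,-.037,.15);print(p,cmd(st,p,R))
E
```

```text
6.5 [0.34700751 0.15359548 0.23461994] [ 0.69339097  0.09126807 -4.9398135 ] 0.01772095218376794
[np.float64(0.3475527839001268), np.float64(0.15438494618234622), 0.15] (array([ 0.001,  0.001, -0.141]), array([ 0.0004,  0.0002, -0.0845]))
```

Call:
jog_arm:
  commands:
    - [[0.001,0.001,0],[0,0,-0.0845],1]
    - [[0.001,0.001,0],[0,0,-0.0845],1]
    - [[0.001,0.001,-0.07],[0,0,-0.0845],1]
    - [[0.001,0.001,-0.12],[0,0,-0.0845],1]
    - [[0.001,0.001,-0.168],[0,0,-0.0845],1]
    - [[0.001,0.001,-0.168],[0,0,-0.0845],1]

```text
t: 7.25
tool_pos: [0.3451, 0.1534, 0.1311]
orientation: [-1.965, -2.449, 0.011]
force: [-0.3, -0.6, -4.2]
opening: 0.0179
```

```bash
python3 - <<'E'
from h import *
import pickle
D={}
for n in ("side","wrist","top"):
    st=robot.read_state();D[n]=robot.read_camera(n);save(D[n],n+"3")
    print(st["t"],st["tool_pos"],st["force"])
pickle.dump((st,D),open("d3.pkl","wb"))
im=D["side"]["pixels"][:,:,::-1]
H=st["tool_pos"]; foot=H[2]-.0657
c=D["side"]
def hp(x,y,z): return [H[0]+np.cos(PA)*x-np.sin(PA)*y,H[1]+np.sin(PA)*x+np.cos(PA)*y,z]
for dz in (-.016,0,.016): print(dz,proj(c,[hp(.144,-.03,foot-.026+dz),hp(.153,0,foot-.026+dz),hp(.144,.03,foot-.026+dz)]).round(1).tolist())
p=proj(c,[hp(.153,0,foot-.026)])[0].astype(int)
u0,v0=p[0]-80,p[1]-60
z=cv2.resize(im[v0:v0+120,u0:u0+160],None,fx=5,fy=5,interpolation=cv2.INTER_CUBIC)
for dz,col in((-.016,(0,0,255)),(0,(0,255,0)),(.016,(255,0,0))):
    q=((proj(c,[hp(.144,-.03,foot-.026+dz),hp(.153,0,foot-.026+dz),hp(.144,.03,foot-.026+dz)])-[u0,v0]+.5)*5).astype(int)
    for a in q: cv2.circle(z,tuple(int(t) for t in a),2,col,-1)
cv2.imwrite("pics/s3z.png",z)
E
```

```text
7.25 [0.34514292 0.1534471  0.13107471] [-0.31323163 -0.63428287 -4.24889063]
7.3 [0.34646905 0.15385475 0.13300115] [ 0.94085818 -0.74920055 -2.79639607]
7.35 [0.34751404 0.15417893 0.13430988] [-0.14177852  0.05761325 -3.45110204]
-0.016 [[330.5, 299.7], [322.2, 289.3], [307.5, 283.7]]
0 [[330.8, 293.1], [322.4, 282.8], [307.5, 277.2]]
0.016 [[331.1, 286.4], [322.6, 276.1], [307.6, 270.6]]
```

View pics/s3z.png

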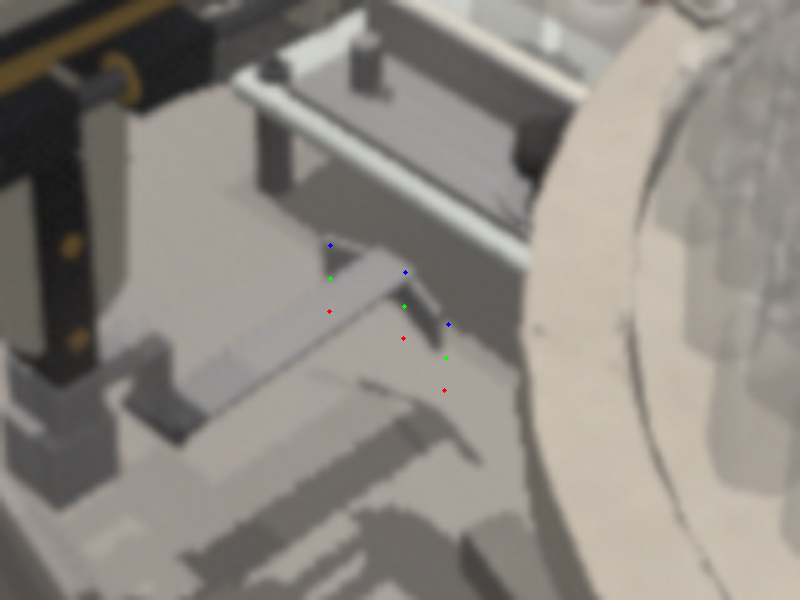

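View pics/wrist3.png

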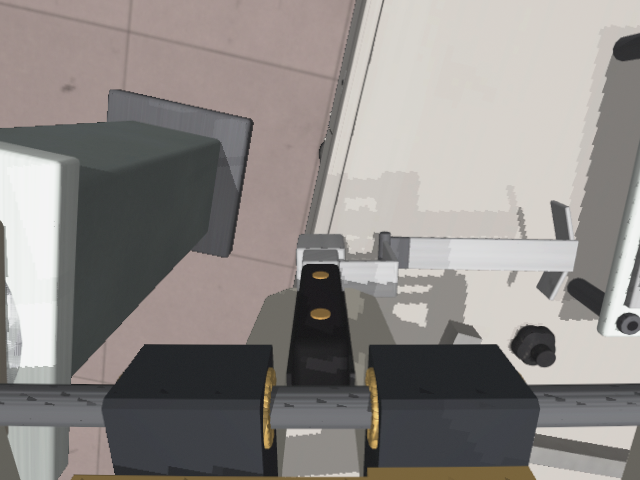

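View pics/top3.png

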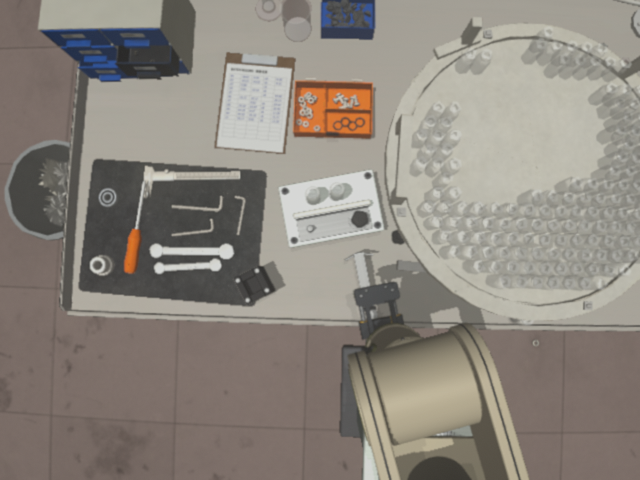

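Call:
jog_arm:
  commands:
    - [[0,0,-0.02],[0,0,0],1]
    - [[0,0,-0.04],[0,0,0],1]
    - [[0,0,-0.054],[0,0,0],1]
    - [[0,0,-0.059],[0,0,0],1]
    - [[0,0,-0.059],[0,0,0],1]
    - [[0,0,-0.059],[0,0,0],1]

```text
t: 8.15
tool_pos: [0.3484, 0.1544, 0.1]
orientation: [1.964, 2.448, -0.001]
force: [-0.2, -0.4, -4.5]
opening: 0.0176
```

```bash
cat > lip.py <<'E'
from h import *
import pickle,sys
n=sys.argv[1]
st=robot.read_state();c=robot.read_camera("side")
st2=robot.read_state();print(st2["t"],st["tool_pos"],st2["tool_pos"],st2["force"],st2["wrist_torque"])
print(cmd(st2,st2["tool_pos"],Rtool(12.5)))
T=st["tool_pos"];d=T[:2]-PC;print("tcp plate", np.cos(PA)*d[0]+np.sin(PA)*d[1],-np.sin(PA)*d[0]+np.cos(PA)*d[1])
im=c["pixels"][:,:,::-1];H=T
def hp(x,y,z): return [H[0]+np.cos(PA)*x-np.sin(PA)*y,H[1]+np.sin(PA)*x+np.cos(PA)*y,z]
foot=H[2]-.0657
p=proj(c,[hp(.153,0,foot-.026)])[0].astype(int)
u0,v0=p[0]-60,p[1]-45
z=cv2.resize(im[v0:v0+90,u0:u0+120],None,fx=6,fy=6,interpolation=cv2.INTER_CUBIC)
z=np.clip(z*1.3,0,255).astype(np.uint8)
for dz,col in((0,(0,255,0)),(-foot+.026,(0,0,255))):
    q=((proj(c,[hp(.144,-.03,foot-.026+dz),hp(.153,0,foot-.026+dz),hp(.144,.03,foot-.026+dz)])-[u0,v0]+.5)*6).astype(int)
    for a in q: cv2.circle(z,tuple(int(t) for t in a),2,col,-1)
cv2.imwrite("pics/%s.png"%n,z)
E
python3 lip.py l1
```

```text
8.2 [0.34844145 0.15444919 0.09998201] [0.34848795 0.15446113 0.10005712] [-0.28406511 -0.43086498 -4.1136694 ] [-0.01705442  0.07729475 -0.01769414]
(array([0., 0., 0.]), array([ 0.0003,  0.0004, -0.0001]))
tcp plate -0.2541184915579491 -0.0371296238655566
```

View pics/l1.png

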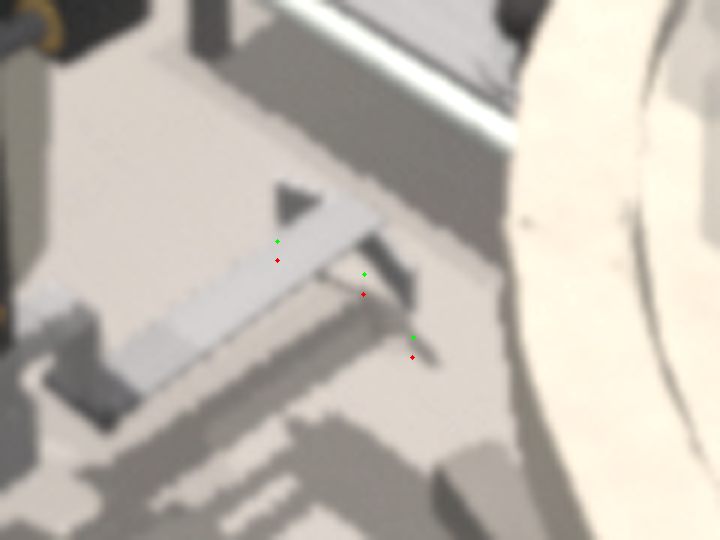

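Call:
jog_arm:
  commands:
    - [[0,0,0],[-0.0012,0.0054,0],1]
    - [[0,0,0],[-0.0024,0.0109,0],1]
    - [[0,0,-0.008],[-0.0024,0.0109,0],1]
    - [[0,0,-0.008],[-0.0024,0.0109,0],1]
    - [[0,0,-0.008],[-0.0024,0.0109,0],1]

```text
t: 8.82
tool_pos: [0.3483, 0.1544, 0.0952]
orientation: [-1.94, -2.418, 0.085]
force: [-0.1, -0.4, -4.6]
opening: 0.0179
```

```bash
python3 lip.py l2
```

```text
8.875 [0.34826922 0.15442813 0.09515199] [0.34835554 0.15444709 0.09526149] [ 0.29124274  0.88338008 -3.00216446] [-0.05943452 -0.01195643  0.02318446]
(array([0., 0., 0.]), array([ 0.0027, -0.0105, -0.0001]))
tcp plate -0.2542911953798195 -0.03711290821799766
```

View pics/l2.png

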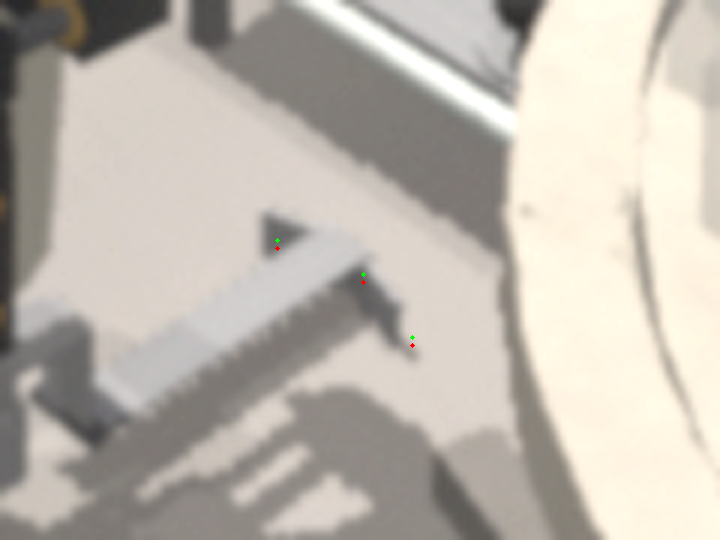

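Call:
jog_arm:
  commands:
    - [[0,0,-0.0025],[0,0,0],1]
    - [[0,0,-0.0025],[0,0,0],1]
    - [[0,0,-0.0025],[0,0,0],1]

```text
t: 9.25
tool_pos: [0.3485, 0.1545, 0.094]
orientation: [-1.94, -2.418, 0.084]
force: [-0.9, -0.1, -1.4]
opening: 0.0181
```

Call:
jog_arm:
  commands:
    - [[0,0,-0.002],[0,0,0],1]
    - [[0,0,-0.002],[0,0,0],1]
    - [[0,0,-0.002],[0,0,0],1]

```text
t: 9.62
tool_pos: [0.3487, 0.1546, 0.0931]
orientation: [-1.94, -2.419, 0.083]
force: [-0.8, -0.9, 0.7]
opening: 0.0181
```

```bash
python3 lip.py l3
```

```text
9.675 [0.34874909 0.15457    0.09307447] [0.3487641  0.15459446 0.09305371] [-2.48992124 -0.85425927  1.53686943] [ 0.08499813 -0.22393875 -0.02567382]
(array([0., 0., 0.]), array([ 0.0027, -0.0103, -0.0001]))
tcp plate -0.2537920026277237 -0.03707826312854053
```

View pics/l3.png

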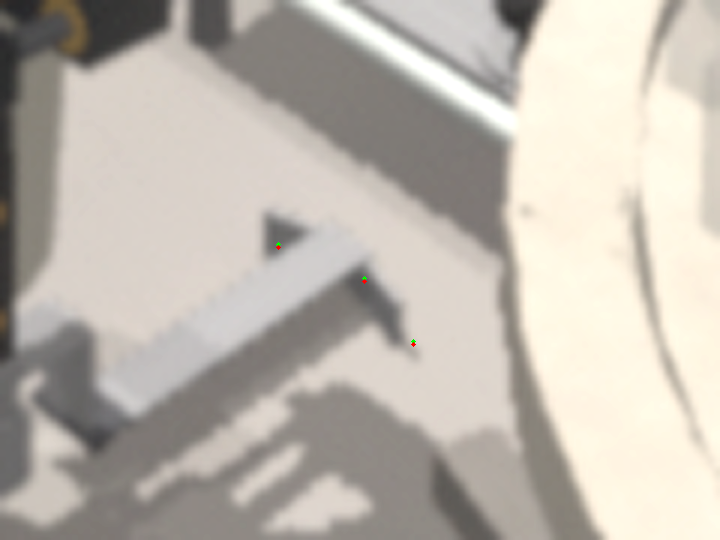

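Call:
jog_arm:
  commands:
    - [[0,0,0.012],[0,0,0],1]
    - [[0,0,0.02],[0,0,0],1]
    - [[0.035,0.008,0.02],[0,0,0],1]
    - [[0.08,0.018,0.02],[0,0,0],1]
    - [[0.125,0.028,0.02],[0,0,0],1]
    - [[0.165,0.0366,0.02],[0,0,0],1]
    - [[0.2,0.0443,0.02],[0,0,0],1]
    - [[0.217,0.048,0.02],[0,0,0],1]
    - [[0.2246,0.0498,0.02],[0,0,0],1]
    - [[0.2246,0.0498,0.02],[0,0,0],1]

```text
t: 10.92
tool_pos: [0.4831, 0.1844, 0.1049]
orientation: [-1.94, -2.418, 0.084]
force: [-0.1, -0.4, -3.2]
opening: 0.0177
```

```bash
python3 lip.py l4; python3 - <<'E'
from h import *
st=robot.read_state();c=robot.read_camera("wrist");save(c,"w4")
E
```

```text
10.975 [0.4831067  0.18439949 0.10491051] [0.48294523 0.1843777  0.1049282 ] [ 0.33369336  0.38823879 -4.66661617] [-0.03198681 -0.03935269 -0.02828469]
(array([0., 0., 0.]), array([ 0.0027, -0.0104, -0.0001]))
tcp plate -0.11616291405954919 -0.03703615850704227
```

View pics/l4.png

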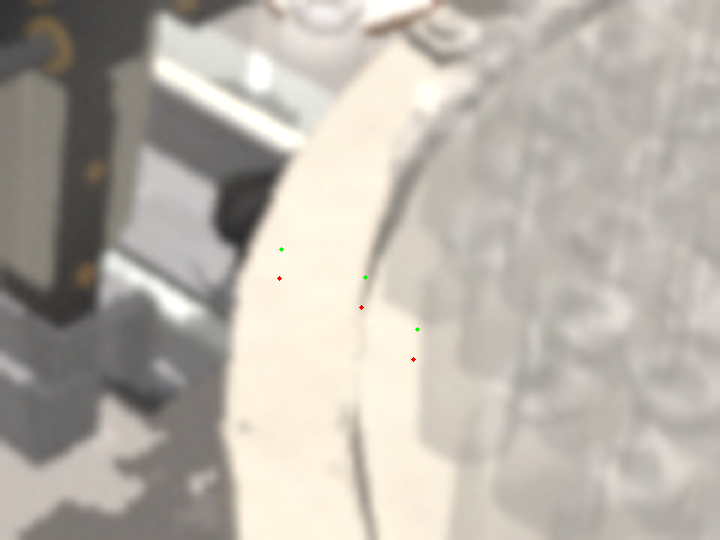

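View pics/w4.png

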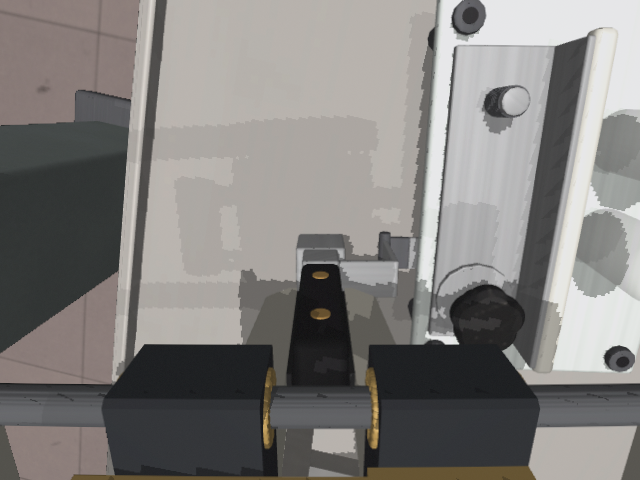

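Call:
jog_arm:
  commands:
    - [[0,0,-0.006],[0,0,0],1]
    - [[0,0,-0.012],[0,0,0],1]
    - [[0,0,-0.016],[0,0,0],1]
    - [[0,0,-0.0175],[0,0,0],1]
    - [[0,0,-0.0175],[0,0,0],1]

```text
t: 11.65
tool_pos: [0.483, 0.1844, 0.0945]
orientation: [-1.94, -2.418, 0.084]
force: [-1.0, -0.3, -4.1]
opening: 0.0177
```

```bash
python3 - <<'E'
from h import *
for i in range(3):
    robot.read_camera("top"); st=robot.read_state();print(st["t"],st["tool_pos"],st["force"].round(1),st["wrist_torque"].round(2))
E
```

```text
11.7 [0.4829829  0.18441014 0.09455873] [-0.  -0.5 -3.6] [-0.05  0.02 -0.04]
11.75 [0.48301528 0.18440697 0.09456917] [-0.8 -0.  -3.7] [-0.07 -0.01 -0.  ]
11.8 [0.48298978 0.18440442 0.09455907] [-0.8 -0.1 -3.1] [-0.07  0.05 -0.  ]
```

Call:
jog_arm:
  commands:
    - [[0,0,-0.0013],[0,0,0],1]
    - [[0,0,-0.0013],[0,0,0],1]
    - [[-0.006,-0.0013,-0.0013],[0,0,0],1]
    - [[-0.02,-0.0044,-0.0013],[0,0,0],1]
    - [[-0.035,-0.0078,-0.0013],[0,0,0],1]
    - [[-0.05,-0.0111,-0.0013],[0,0,0],1]
    - [[-0.05,-0.0111,-0.0013],[0,0,0],1]

```text
t: 12.68
tool_pos: [0.4521, 0.1775, 0.0939]
orientation: [-1.939, -2.418, 0.084]
force: [-0.9, -0.9, -0.8]
opening: 0.018
```

```bash
python3 - <<'E'
from h import *
for i in range(2):
    robot.read_camera("top"); st=robot.read_state();print(st["t"],st["tool_pos"],st["force"].round(1),st["wrist_torque"].round(2))
E
```

```text
12.725 [0.45241347 0.17763663 0.0938874 ] [-1.4 -0.4 -1. ] [0.02 0.02 0.03]
12.775 [0.4527067  0.17769705 0.09389984] [-1.  -0.6 -1.3] [-0.01 -0.02 -0.  ]
```

Call:
jog_arm:
  commands:
    - [[-0.012,-0.0027,0],[0,0,0],1]
    - [[-0.032,-0.0071,0],[0,0,0],1]
    - [[-0.052,-0.0115,0],[0,0,0],1]
    - [[-0.072,-0.016,0],[0,0,0],1]
    - [[-0.092,-0.0204,0],[0,0,0],1]
    - [[-0.112,-0.0248,0],[0,0,0],1]
    - [[-0.132,-0.0293,0],[0,0,0],1]
    - [[-0.152,-0.0337,0],[0,0,0],1]
    - [[-0.168,-0.0373,0],[0,0,0],1]
    - [[-0.175,-0.0388,0],[0,0,0],1]

```text
t: 14.02
tool_pos: [0.3472, 0.1543, 0.0939]
orientation: [-1.94, -2.419, 0.083]
force: [1.8, 0.7, -1.9]
opening: 0.0176
```

```bash
python3 lip.py l5; python3 - <<'E'
from h import *
import pickle
st=robot.read_state();c=robot.read_camera("wrist");save(c,"w5")
r=robot.trace("wrist","washer")
print([(x["p"],x["uv"],atz(c,[x["uv"]],.003,st)) for x in r])
E
```

```text
14.075 [0.34723888 0.15432559 0.09394986] [0.34696318 0.15425681 0.09388502] [ 0.1867911  -0.37332908 -1.39934727] [-0.03167008 -0.14758689 -0.02352009]
(array([0., 0., 0.]), array([ 0.0027, -0.0104, -0.0001]))
tcp plate -0.2553193113019228 -0.03699000762003669
[(0.56, [524.0, 231.2], array([[0.46559593, 0.19029841, 0.003     ]])), (0.26, [370.9, 267.2], array([[0.37785904, 0.14341633, 0.003     ]]))]
```

View pics/l5.png

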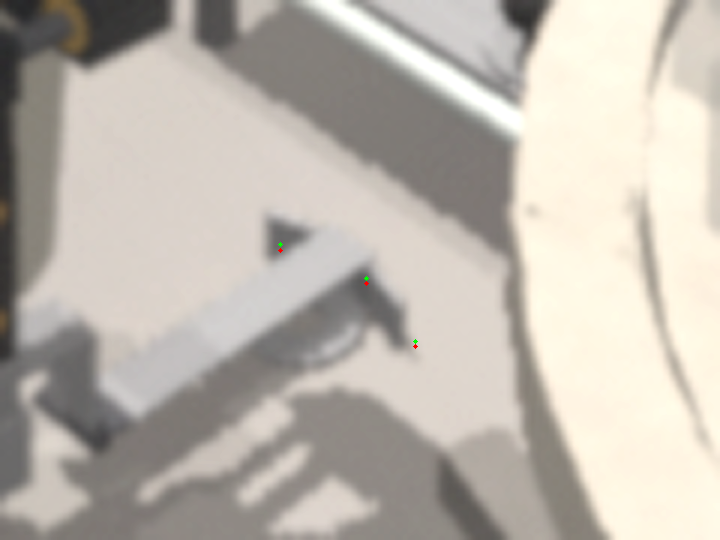

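View pics/w5.png

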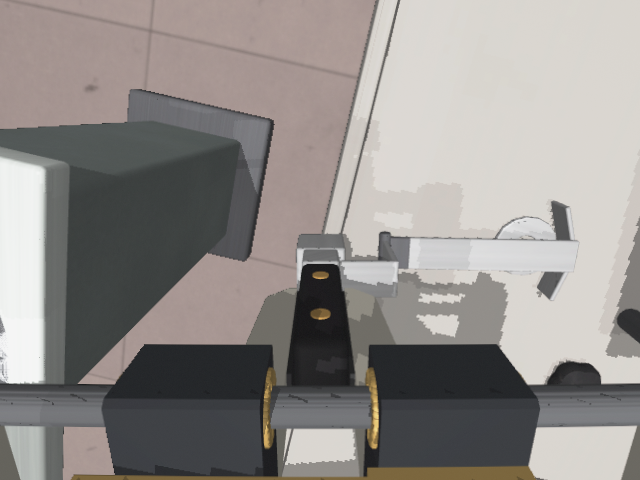

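```bash
cat > home.py <<'E'
from h import *
import sys
HR=Ro.from_rotvec([-.7738,3.0419,.0017]).as_matrix()
HP=np.array([.4266,.4001,.1217])
st=robot.read_state();print(st["t"],st["tool_pos"],st["force"].round(1))
for dz in (.113,.06,.025,0): print(dz,cmd(st,HP+[0,0,dz],HR))
E
python3 home.py
```

```text
14.175 [0.34731197 0.15428713 0.09385748] [-1.9 -0.7  0.4]
0.113 (array([0.132, 0.41 , 0.235]), array([ 0.0115, -0.0053,  0.2943]))
0.06 (array([0.132, 0.41 , 0.146]), array([ 0.0115, -0.0053,  0.2943]))
0.025 (array([0.132, 0.41 , 0.088]), array([ 0.0115, -0.0053,  0.2943]))
0 (array([0.132, 0.41 , 0.046]), array([ 0.0115, -0.0053,  0.2943]))
```

Call:
jog_arm:
  commands:
    - [[0,0,0.03],[0,0,0],1]
    - [[0,0,0.1],[0,0,0],1]
    - [[0,0,0.18],[0,0,0],1]
    - [[0,0,0.235],[0,0,0],1]
    - [[0.132,0.41,0.235],[0.0115,-0.0053,0.2943],1]
    - [[0.132,0.41,0.235],[0.0115,-0.0053,0.2943],1]
    - [[0.132,0.41,0.235],[0.0115,-0.0053,0.2943],1]
    - [[0.132,0.41,0.235],[0.0115,-0.0053,0.2943],1]
    - [[0.132,0.41,0.235],[0.0115,-0.0053,0.2943],1]
    - [[0.132,0.41,0.235],[0.0115,-0.0053,0.2943],1]

```text
t: 15.42
tool_pos: [0.426, 0.4011, 0.2324]
orientation: [-0.342, -3.103, 0.041]
force: [0.4, 0.0, -3.6]
opening: 0.0179
```

```bash
python3 home.py
```

```text
15.425 [0.42595165 0.40109318 0.2323541 ] [ 0.4  0.  -3.6]
0.113 (array([ 0.001, -0.002,  0.004]), array([ 0.0051, -0.0025,  0.1142]))
0.06 (array([ 0.001, -0.002, -0.084]), array([ 0.0051, -0.0025,  0.1142]))
0.025 (array([ 0.001, -0.002, -0.143]), array([ 0.0051, -0.0025,  0.1142]))
0 (array([ 0.001, -0.002, -0.184]), array([ 0.0051, -0.0025,  0.1142]))
```

Call:
jog_arm:
  commands:
    - [[0.001,-0.002,0.004],[0.0051,-0.0025,0.1142],1]
    - [[0.001,-0.002,0.004],[0.0051,-0.0025,0.1142],1]
    - [[0.001,-0.002,0.004],[0.0051,-0.0025,0.1142],1]
    - [[0.001,-0.002,0.004],[0.0051,-0.0025,0.1142],1]
    - [[0.001,-0.002,-0.06],[0.0051,-0.0025,0.1142],1]
    - [[0.001,-0.002,-0.11],[0.0051,-0.0025,0.1142],1]
    - [[0.001,-0.002,-0.14],[0.0051,-0.0025,0.1142],1]
    - [[0.001,-0.002,-0.14],[0.0051,-0.0025,0.1142],1]
    - [[0.001,-0.002,-0.14],[0.0051,-0.0025,0.1142],1]

```text
t: 16.55
tool_pos: [0.4272, 0.4004, 0.1496]
orientation: [-0.773, 3.04, 0.003]
force: [0.9, 0.7, -3.1]
opening: 0.0173
```

```bash
python3 home.py; python3 hv.py w6; python3 - <<'E'
from h import *
c=robot.read_camera("side");im=c["pixels"][:,:,::-1]
cv2.imwrite("pics/s6.png",cv2.resize(im[150:270,180:310],None,fx=5,fy=5,interpolation=cv2.INTER_CUBIC))
E
```

```text
16.55 [0.42719381 0.40037956 0.14960808] [ 0.9  0.7 -3.1]
0.113 (array([-0.001, -0.   ,  0.142]), array([-0.0002,  0.0002,  0.    ]))
0.06 (array([-0.001, -0.   ,  0.053]), array([-0.0002,  0.0002,  0.    ]))
0.025 (array([-0.001, -0.   , -0.005]), array([-0.0002,  0.0002,  0.    ]))
0 (array([-0.001, -0.   , -0.047]), array([-0.0002,  0.0002,  0.    ]))
[0.42719381 0.40037956 0.14960808] [0.4274229  0.40057651 0.15007889] 16.6
(array([-0.002, -0.001, -0.048]), array([-0.0006,  0.0007, -0.0001]))
```

View pics/w6.png

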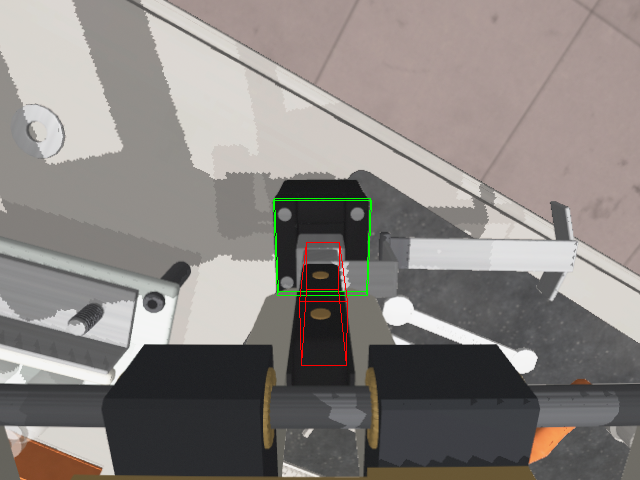

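View pics/s6.png

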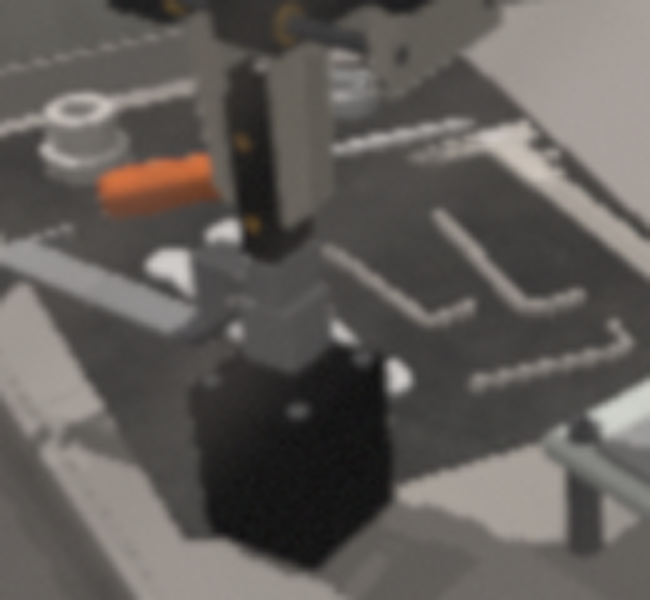

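Call:
jog_arm:
  commands:
    - [[-0.0014,-0.0008,0],[0,0,0],1]
    - [[-0.0014,-0.0008,-0.006],[-0.0002,0.0002,0],1]
    - [[-0.0014,-0.0008,-0.012],[-0.0002,0.0002,0],1]
    - [[-0.0014,-0.0008,-0.018],[-0.0002,0.0002,0],1]
    - [[-0.0014,-0.0008,-0.024],[-0.0002,0.0002,0],1]
    - [[-0.0014,-0.0008,-0.024],[-0.0002,0.0002,0],1]

```text
t: 17.4
tool_pos: [0.4263, 0.3999, 0.1351]
orientation: [-0.774, 3.042, 0.001]
force: [-0.5, -0.4, -3.4]
opening: 0.0179
```

```bash
python3 home.py; python3 -c "
from h import *
print(robot.read_state()['wrist_torque'])"
```

```text
17.4 [0.42627175 0.39985323 0.13506295] [-0.5 -0.4 -3.4]
0.113 (array([0.001, 0.   , 0.166]), array([0., 0., 0.]))
0.06 (array([0.001, 0.   , 0.078]), array([0., 0., 0.]))
0.025 (array([0.001, 0.   , 0.019]), array([0., 0., 0.]))
0 (array([ 0.001,  0.   , -0.022]), array([0., 0., 0.]))
[-0.04649113  0.02119913  0.0539061 ]
```

Foot is about 7 mm into the socket with no contact force; continue.

Call:
jog_arm:
  commands:
    - [[0.0005,0.0003,-0.006],[0,0,0],1]
    - [[0.0005,0.0003,-0.012],[0,0,0],1]
    - [[0.0005,0.0003,-0.018],[0,0,0],1]
    - [[0.0005,0.0003,-0.022],[0,0,0],1]
    - [[0.0005,0.0003,-0.022],[0,0,0],1]
    - [[0.0005,0.0003,-0.022],[0,0,0],1]

```text
t: 18.15
tool_pos: [0.4266, 0.4001, 0.1219]
orientation: [-0.774, 3.042, 0.002]
force: [0.6, 0.1, -4.7]
opening: 0.0176
```

Call:
jog_arm:
  commands:
    - [[0,0,-0.0003],[0,0,0],-0.4]
    - [[0,0,-0.0003],[0,0,0],-0.4]
    - [[0,0,-0.0003],[0,0,0],-0.4]
    - [[0,0,-0.0003],[0,0,0],-0.4]
    - [[0,0,-0.0003],[0,0,0],-0.4]

```text
t: 18.77
tool_pos: [0.4266, 0.4001, 0.1218]
orientation: [-0.774, 3.041, 0.002]
force: [-0.2, 0.0, -0.7]
opening: 0.0625
```

Call:
jog_arm:
  commands:
    - [[0,0,0.03],[0,0,0],-0.4]
    - [[0,0,0.08],[0,0,0],-0.4]
    - [[0,0,0.15],[0,0,0],-0.4]
    - [[0,0,0.22],[0,0,0],-0.4]
    - [[0,0,0.22],[0,0,0],-0.4]
    - [[0,0,0.22],[0,0,0],-0.4]
    - [[0,0,0.22],[0,0,0],-0.4]

```text
t: 19.65
tool_pos: [0.426, 0.3996, 0.2523]
orientation: [-0.774, 3.044, 0.0]
force: [0.3, 0.0, 0.4]
opening: 0.0652
```

```bash
python3 hv.py w7; python3 - <<'E'
from h import *
st=robot.read_state();c=robot.read_camera("wrist")
for r in robot.trace("wrist","washer"): print("wrist",r["p"],r["uv"],atz(c,[r["uv"]],.003,st))
c=robot.read_camera("top");save(c,"top7")
for r in robot.trace("top","washer"):
    P=atz(c,[r["uv"]],.003)[0];d=P[:2]-PC;print("top",r["p"],r["uv"],P,"x'",np.cos(PA)*d[0]+np.sin(PA)*d[1],-np.sin(PA)*d[0]+np.cos(PA)*d[1])
c=robot.read_camera("side");save(c,"side7");im=c["pixels"][:,:,::-1]
cv2.imwrite("pics/s7.png",cv2.resize(im[150:310,180:390],None,fx=3.8,fy=3.8,interpolation=cv2.INTER_CUBIC))
print(st["t"])
E
```

```text
[0.42603129 0.39957256 0.25234036] [0.4259985  0.39958854 0.25222091] 19.7
(array([ 0.   ,  0.001, -0.219]), array([-0.    ,  0.0001, -0.0001]))
wrist 0.68 [109.5, 125.9] [[0.4638682  0.18242246 0.003     ]]
top 0.52 [358.1, 271.5] [0.45863214 0.18221731 0.003     ] x' -0.14052964730703263 -0.033869347804484584
19.7
```

View pics/w7.png

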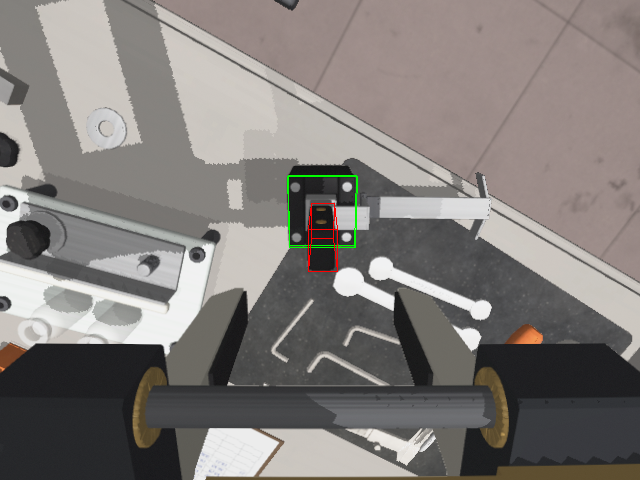

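View pics/s7.png

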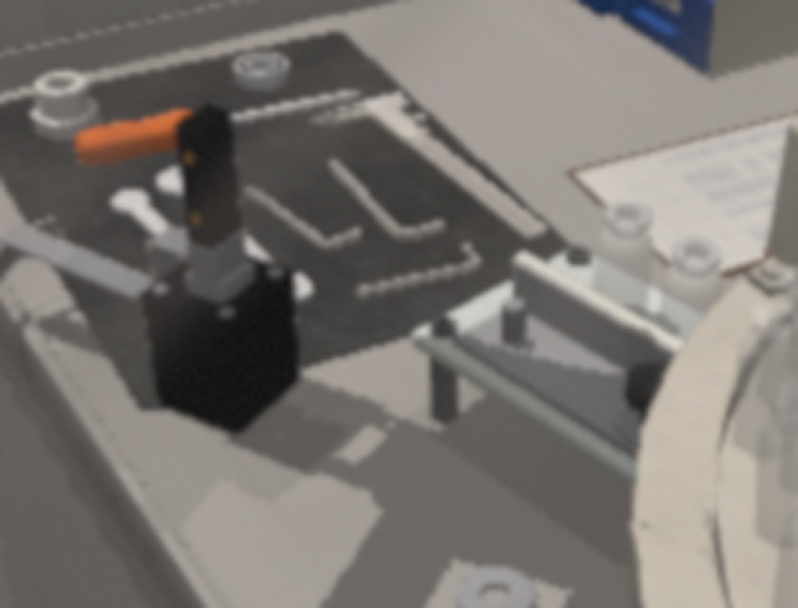

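```bash
python3 -c "
from h import *
print(robot.close_job())"
```

```text
the job is handed in; nothing more can be done
None
```

The washer is out on the open table, the probe is back in its holder, and I handed the job in at about 20 s of the 51 s limit. `close_job()` gives no verdict, so the result rests on my own last checks.

**What I did:**
- **Finding the washer:** I looked under the plate with the wrist camera. It lay about 65 mm behind the front edge and 38 mm right of the middle line.
- **Feeling the lip:** The strip sat about 14 mm too high at the lip, so I pitched the probe 4° nose down. I felt the lip down to the table with about 5 N, estimated from the wrist force.
- **Fishing it out:** I passed the lip over the washer, lowered it again and drew the washer out with about 2–3 N on the lip.
- **Putting the probe back:** It went into the holder without jamming. I released it at its starting height and moved the gripper clear.

**What the last checks showed:**
- **Washer:** It lies flat, with its centre about 140 mm in front of the plate's centre by the top camera (the limit is 92 mm). The wrist camera put it about 5 mm nearer the plate, which is still well clear.
- **Probe:** It stands upright in its holder, looking as it did at the start, and the wrist force fell to about zero on release.
- **Vials and loose knob:** They look unmoved by eye; I did not measure them.
- **Limits of these checks:** The 8 N limit rests on wrist readings with about 1 N of noise. The final foot height of the probe comes from the arm's position, not a separate measurement.

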